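Load a brass blank and run the shuttle home under the marking head

ROBOT

A 6-joint arm with a two-finger parallel gripper is mounted at the origin on the work surface. World frame = base frame: x ahead of the robot, y to its left, z up, the work surface at z = 0. Lengths are in mm, angles in degrees, forces in N, time in s.
With the tool pointing down it reaches from about 300 to 850 mm from the base axis. Payload 5.4 kg.
Tool frame: the origin (TCP) lies on the centre line of the jaws, within the pads' length; the fingertips stand 25 mm ahead of it and the grasp point (between the pads) lies 6 mm ahead of it; z points along the fingers, y is the line along which they close (so a half turn about z gives the same grasp; the last joint's range is limited). The gripper opens to 85 mm and grips with 20 to 120 N. Pads are 22 mm wide; open, the fingers measure 114 mm over their backs; the gripper's body (76 mm by 85 mm) begins 54 mm behind the grasp point. The pads swing forward as they close: fully open they stand 13 mm farther back than shut.
Start: joints at [51.79, 9.076, 91.501, -0, 79.423, -12.038], TCP at [253.627, 516.023, 256.299] pointing down, gripper open.
Joint ranges: [-166.64, 166.64], [-54.1, 131.32], [10.49, 154.53], [-73.88, 253.88], [9.74, 151.15], [-171.62, 171.62]. Speed limits (degrees/s): [147.25, 147.25, 180, 180, 180, 180].

INTERFACE

Orientations are given as a 3x3 rotation matrix whose columns are the frame's x, y, z axes.
In Python, from workcell import bot gives the robot as it stands.
- The arm moves only by the shell command python3 -m crank 'ROWS' [FORCE]. ROWS is JSON, a list of rows, each an object of numbers: "x", "y", "z": the shift along the world's x, y, z in m; "turn": the turn about the world's z in degrees; "hand": the gripper command: -1 is fully open, 1 is shut, values between are in proportion. A call has 1 to 12 rows; each row is the pose to reach, as a shift and turn from the pose commanded when the call began; what a row does not reach only later rows make up. A row lasts 1/10 s, in which the tool goes at most 50 mm and 8.59 degrees, less where a joint would pass 70% of its speed; a pose out of reach is approached as far as the arm can. A call with a gripper value outside its range is refused whole. The fingers move at their own pace and stop on an object; FORCE is the grip in N (left out, the last holds). Time passes only in rows, so rows that repeat a pose let the fingers close. It gives the time, the measured TCP pose, the force, the opening and the grip force at its end, in the units of the state.
- bot.observe(): the state, without advancing time (a new reading comes with each control period).
- bot.snapshot(name): name is "scene" or "top" or "wrist"; returns a dict with "img" (384x512x3 uint8, red, green, blue), "z_map" (384x512 float32, mm along the optical axis (not along the pixel's ray), 0 where there is no reading), "fx", "fy", "cx", "cy" (pixels), "extrinsics" (4x4, takes a point from camera to world coordinates). Camera axes: x right, y up, looking along -z (the intrinsics and any distortion apply to the point x, -y, -z); pixel columns grow to the right and rows downward; lengths in mm; the calibration is good to about 2 mm. A picture is of the moment at which its call begins.
- bot.sign_off(): hands the job in; it is judged then, once.
The state is a dict: "time": time; "joints": joint angles; "dq": joint speeds; "joint_efforts": joint torques, N m; "position": TCP position; "tool_rot": TCP orientation; "force": force on the tool from outside, world axes, zero at the start; "moment": the same for the moment, N m; "width": finger opening in mm; "finger_force": force on a finger pad.
Only numpy, scipy, OpenCV 4.12 (cv2) and the standard library are available. Lean on these libraries where they do the work, as an engineer would, in place of code of your own. Each camera call takes 0.05 s, during which the arm holds its last target. There are 200 camera calls.

TASK

Lay the brass plate flat in the pin nest of the white shuttle, let go of it, then push the shuttle by its black tab along the channel, under the marking head, until the red-knobbed spring plunger drops into its groove and holds it. Feel for the stop instead of ramming it: the marking unit must not be pushed with more than 15 N, nothing may bear on the head itself, and the other plates, the screwdriver and the carton stay where they are.

Things in the scene. Friction and masses are not known exactly. Their poses are not given: they have to be found in the camera images.
- bed: Grey machine base, fixed. Origin at bench level on the channel's centre line, below the marking head's entry face. y runs along the channel in the push direction (load end, head, stop), x across, away from the column, z up. Base x -65 to 65 mm, y -290 to 220; channel floor z = 25 mm, 83 mm wide between steel rails 12 mm wide and 8 mm high.
- marker: Fixed marking unit (bed's origin and axes): column 60 x 90 mm, 0.4 m tall, centre x -165, y 55 mm; head; and past the head a blue stop block clamped where an earlier job left it, which is not given: plunger axis somewhere in y = 127 to 153 mm, rubber buffer face 32.5 mm farther. The buffer is a 3 N/mm spring; after about 4 mm the stop is hard.
- head: Marking head, a white box on a yellow foot plate, fixed over the channel. Origin at its underside, 55 mm past the entry face, on the channel's centre line, 44.5 mm above the bench; axes as the bed. It covers x -90 to 50, y -55 to 55 mm from there and is 140 mm high. A seated plate passes below with 3.5 mm to spare; the tab and a gripper do not fit and need not.
- shuttle: White plastic shuttle, loose in the channel (1.5 mm play each side), 80 x 265 x 10 mm, about 0.4 kg. Origin under the nest's centre; y to its nose (y = 115 mm; tail -150). From the nose back, its top has a 14 mm ramp, a 16 mm land and a groove (30 to 40.5 mm). Latched: nose 34 mm past the plunger's axis, buffer pressed in 1.5 mm (4.5 N), groove's front wall on the plunger.
- nest (a point): Centre of the nest's floor on the shuttle's top, 10 mm above its underside; axes as the shuttle. Black patch among eight round-topped steel pins 5 mm high: per long side two, 31 mm either way in y; per end two, 12 mm either way in x. Opening 84 mm (y) by 44 mm (x); the long sides are free for the fingers 28 mm either way from the middle.
- tab (a point): Middle, half-way up, of the upright black tab at the shuttle's tail: 40 mm wide (x), 10 mm thick (y), 35 mm high on the shuttle's top face, 140 mm behind the nest's centre. Push its rear face or pinch it. Axes as the shuttle.
- plunger (a joint): Lift (m) of the spring plunger with the red knob in the stop block: 0 is down (round tip, 8 mm thick, 4 mm above the channel floor), about 0.006 while it rides on the shuttle's land, at most 0.009. Its spring presses with 2 N down, 3.5 N lifted; running the ramp under it takes some 4 N beyond the sliding friction. Back at 0 when the shuttle is home.
- plate_c (a point): Centre (half-way up) of the brass plate to load: 80 x 40 x 6 mm, 0.16 kg, long side along its x axis, lying flat on the mat.
- plate_al_c (a point): Centre of the bare aluminium plate, same size, lying on the mat; leave alone.
- plate_red_c (a point): Centre of the red plate, same size, lying on the mat; leave alone.
- mat: Black rubber mat on the bench, fixed, 120 (x) by 320 (y) mm, 4 mm thick, on which the plates lie 105 mm apart; origin at the centre of its underside.
- driver: Screwdriver with a red handle, 150 mm long, lying on the bench, along its x axis; leave alone.
- carton: Open cardboard carton of paper slips, 110 x 150 x 60 mm, on the bench; origin at the centre of its underside; leave alone.
Mind the look-alikes: they are no part of the job. Of the things that look like the part that bears plate_c, the middle-sized one is meant.

How it is judged:
By the outcome, as a careful person would: the job done as asked, in the order asked, and still so for the second after the job is handed in, with the robot touching nothing.
It also fails if it takes over 64 s, if anything falls off the work surface, if the arm or the gripper's body presses on something with over 40 N, if the wrist force passes 120 N, or if a joint passes its speed limit or range.

## Working session

There is one attempt and no reset: what is moved stays moved. The work goes in short steps, Python scripts to look and compute and a shell command to move; the robot and the scene stay as the last step left them, time stands still between calls to the robot, and variables do not carry over. Pictures are saved under pics/ and viewed, at most 10 in all, crops included, and the job is handed in when it is done.

```bash
mkdir -p pics; ls; cat > h.py <<'E'
import numpy as np,cv2
from workcell import bot
def snap(n,f=None):
    s=bot.snapshot(n); np.savez('/tmp/'+(f or n)+'.npz',**s)
    if f: cv2.imwrite('pics/'+f+'.png',s['img'][:,:,::-1])
    return s
def load(f): return dict(np.load('/tmp/'+f+'.npz'))
def ray(s,u,v,z):
    E=s['extrinsics'];d=E[:3,:3]@np.array([(u-s['cx'])/s['fx'],-(v-s['cy'])/s['fy'],-1.]);o=E[:3,3]
    return o+d*(z-o[2])/d[2]
def dep(s,u,v):
    d=float(s['z_map'][int(v),int(u)]);E=s['extrinsics']
    return E[:3,:3]@np.array([(u-s['cx'])/s['fx']*d,-(v-s['cy'])/s['fy']*d,-d])+E[:3,3]
def cloud(s):
    v,u=np.mgrid[:384,:512];d=s['z_map'];P=np.stack([(u-s['cx'])/s['fx']*d,-(v-s['cy'])/s['fy']*d,-d],-1)
    return P@s['extrinsics'][:3,:3].T+s['extrinsics'][:3,3]
def proj(s,p):
    q=np.linalg.inv(s['extrinsics'])@np.append(p,1.);return s['cx']+s['fx']*q[0]/-q[2], s['cy']-s['fy']*q[1]/-q[2]
E
python3 - <<'E'
from h import *
a=snap('scene','scene1');b=snap('top','top1')
for s in(a,b):print(s['fx'],s['cx'],s['cy'],s['extrinsics'].round(3).tolist(),[k for k in s])
print(bot.observe())
E
```

```text
pics
356.297825446759 249.17950855143275 187.67467547855486 [[-0.87, -0.364, 0.332, 784.782], [0.493, -0.629, 0.601, 613.307], [-0.01, 0.687, 0.727, 814.483], [0.0, 0.0, 0.0, 1.0]] ['img', 'z_map', 'fx', 'fy', 'cx', 'cy', 'extrinsics']
426.67107690081383 259.08521143603684 193.34255139687653 [[-0.001, 0.999, -0.044, 393.866], [-1.0, 0.001, 0.03, 19.229], [0.03, 0.044, 0.999, 1058.13], [0.0, 0.0, 0.0, 1.0]] ['img', 'z_map', 'fx', 'fy', 'cx', 'cy', 'extrinsics']
{'time': 0.1, 'joints': array([ 5.17895350e+01,  9.11119415e+00,  9.15659684e+01, -7.15115149e-04,
        7.94235567e+01, -1.20375697e+01]), 'dq': array([ 0.02959187, -0.07571101, -0.07415649,  0.03568864,  0.01168686,
       -0.02412212]), 'joint_efforts': array([ 7.79775546e-04, -3.96993828e+01, -3.32337463e+01, -1.33582735e-04,
        4.20933284e-03, -8.27292752e-06]), 'position': array([253.31896902, 515.62430123, 255.38536561]), 'tool_rot': array([[-8.97467955e-01,  4.41078346e-01, -1.07770021e-03],
       [ 4.41079520e-01,  8.97466951e-01, -1.38883324e-03],
       [ 3.54616052e-04, -1.72178482e-03, -9.99998455e-01]]), 'force': array([-0.10121749, -0.52995668, -0.09550061]), 'moment': array([-0.04245634,  0.06558196,  0.01146786]), 'finger_force': 0.0, 'width': 85.37724282742327}
```

View pics/scene1.png

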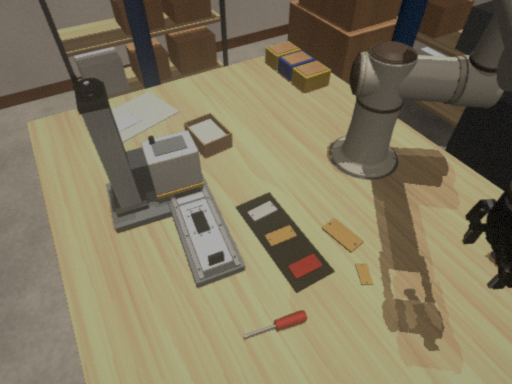

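View pics/top1.png

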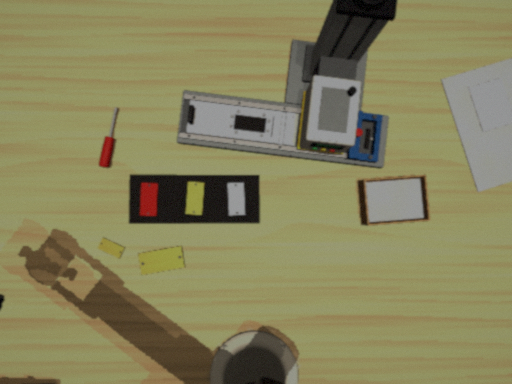

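The top view shows three brass look-alikes: the plate on the mat at (195,198), a bigger plate on the bench at (161,260) and a small one at (111,247). The mat plate is the middle-sized one, and I expect it to measure 80x40 mm. The nest is the black patch at (250,124), the tab is at (191,115), and the red knob is near (360,132).

```bash
cat > m.py <<'E'
from h import *
a=load('scene1');b=load('top1')
def rect(s,mask,z,box,name):
    m=np.zeros(mask.shape,np.uint8);u0,v0,u1,v1=box;m[v0:v1,u0:u1]=mask[v0:v1,u0:u1]
    n,l,st,c=cv2.connectedComponentsWithStats(m)
    if n<2: print(name,'none');return
    k=1+np.argmax(st[1:,4]);vv,uu=np.where(l==k)
    P=np.array([ray(s,u,v,z)[:2] for u,v in zip(uu,vv)],np.float32)
    r=cv2.minAreaRect(P);print(name,'mean',P.mean(0).round(1),'rect',np.round(r[0],1),np.round(r[1],1),round(r[2],1),'px',len(vv), 'depth z',np.median(cloud(s)[vv,uu,2]).round(1))
for s,nm,bx in((b,'top',dict(pl=(180,175,212,220),big=(130,238,195,280),sm=(90,230,130,262),nest=(225,105,275,140),tab=(183,100,200,130),knob=(350,120,370,145),mat=(120,165,270,235))),
            (a,'scene',dict(pl=(262,222,300,250),big=(318,215,370,255),sm=(350,260,378,290),nest=(185,205,215,238),tab=(200,245,230,270)))):
    h=cv2.cvtColor(s['img'],cv2.COLOR_RGB2HSV);H,S,V=h[...,0],h[...,1],h[...,2]
    brass=((H>12)&(H<35)&(S>110)&(V>90)).astype(np.uint8);blk=(V<60).astype(np.uint8);red=(((H<8)|(H>172))&(S>120)).astype(np.uint8)
    for k,m,z in(('pl',brass,10),('big',brass,6),('sm',brass,6),('nest',blk,35),('tab',blk,70),('knob',red,80),('mat',blk,4)):
        if k in bx: rect(s,m,z,bx[k],nm+' '+k)
C=cloud(b)
for u,v in((188,98),(185,138),(300,102),(300,150),(384,160),(386,120),(220,120),(370,140),(330,110)):print(u,v,C[v,u].round(1))
cv2.imwrite('pics/c1.png',np.hstack([cv2.resize(b['img'][80:230,120:400,::-1],None,fx=2.8,fy=2.8,interpolation=2)]))
E
python3 m.py
```

```text
top pl mean [428.7 145.8] rect [429.2 145.7] [41.3 81.3] 86.0 px 557 depth z 10.6
top big mean [277.7 226.4] rect [278.2 226.4] [ 55.6 109.6] 10.1 px 997 depth z 8.6
top sm mean [308.  347.9] rect [308.2 347.9] [58.9 30.1] 63.3 px 304 depth z 5.1
top nest mean [608.2  11.1] rect [608.2  11.1] [71.  31.5] 83.5 px 381 depth z 35.8
top tab mean [621.5 149.5] rect [620.7 149.9] [39.9 13.9] 0.4 px 102 depth z 68.9
top knob mean [ 579.1 -243.1] rect [ 578.6 -243.1] [14.1 16.6] 89.4 px 46 depth z 90.7
top mat mean [426.5 147.5] rect [427.3 147.1] [314.5 115.6] 89.9 px 4205 depth z 4.5
scene pl mean [431.2 146.6] rect [430.8 146.3] [43.2 82.8] 86.1 px 382 depth z 9.1
scene big mean [280.6 228.4] rect [280.9 226.9] [ 55.9 106.3] 9.5 px 619 depth z 7.3
scene sm mean [312.3 350.3] rect [312.4 350.1] [57.9 29.1] 64.2 px 233 depth z 3.8
scene nest none
scene tab mean [621.6 164. ] rect [623.9 162.8] [14.4 17.3] 81.6 px 17 depth z 56.7
188 98 [669.7 160.1  31.8]
185 138 [573.4 167.6  25.1]
300 102 [ 663.5 -112.7   25.8]
300 150 [ 543.8 -111.    34.4]
384 160 [ 521.5 -319.7   22.9]
386 120 [ 621.1 -326.4   21.8]
220 120 [615.9  82.4  34.4]
370 140 [ 569.1 -282.5   33.3]
330 110 [ 606.3 -155.4  181.7]
```

View pics/c1.png

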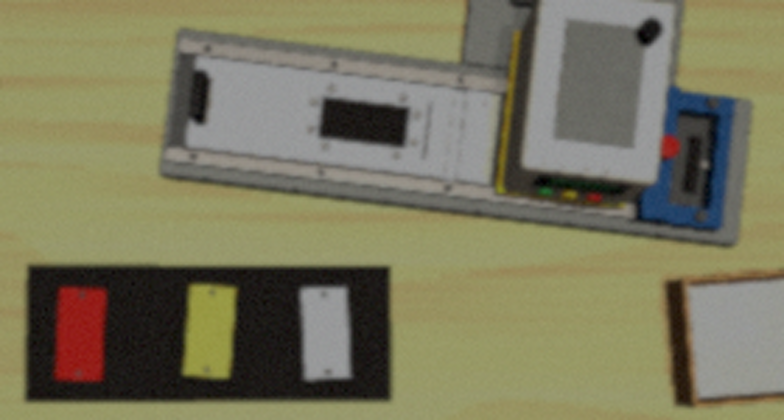

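The crop shows the chosen plate in yellow at crop (210,333), between the red and aluminium ones. It measures 81x41 mm at z≈10, so it is the right one. The nest and tab are 139 mm apart (140 is given). I'll go above the plate.

```bash
python3 -m crank '[{"x":0.175,"y":-0.37,"z":-0.055,"turn":22},{"x":0.175,"y":-0.37,"z":-0.055,"turn":22},{"x":0.175,"y":-0.37,"z":-0.055,"turn":22},{"x":0.175,"y":-0.37,"z":-0.055,"turn":22},{"x":0.175,"y":-0.37,"z":-0.055,"turn":22},{"x":0.175,"y":-0.37,"z":-0.055,"turn":22},{"x":0.175,"y":-0.37,"z":-0.055,"turn":22},{"x":0.175,"y":-0.37,"z":-0.055,"turn":22},{"x":0.175,"y":-0.37,"z":-0.055,"turn":22},{"x":0.175,"y":-0.37,"z":-0.055,"turn":22},{"x":0.175,"y":-0.37,"z":-0.055,"turn":22},{"x":0.175,"y":-0.37,"z":-0.055,"turn":22}]' 40
cat > w.py <<'E'
from h import *
import sys
from m2 import rect
E
sed -n '/^def rect/,/^for s/p' m.py | sed '$d' > m2.py; sed -i '1i from h import *' m2.py
python3 - <<'E'
from h import *
from m2 import rect
s=snap('wrist','w1');h=cv2.cvtColor(s['img'],cv2.COLOR_RGB2HSV);H,S,V=h[...,0],h[...,1],h[...,2]
rect(s,((H>12)&(H<35)&(S>110)&(V>70)).astype(np.uint8),10,(0,0,512,384),'pl')
o=bot.observe();R=o['tool_rot'];print(o['time'],o['position'],np.degrees(np.arctan2(R[1,1],R[0,1])),o['joints'].round(1),s['extrinsics'][:3,3].round(1))
E
```

```text
pl mean [276.4 229.1] rect [277.2 228. ] [ 53.  106.6] 9.7 px 2016 depth z 8.6
0.15 [253.36774983 515.69270956 255.53478319] 63.827976179428916 [ 51.8   9.1  91.6  -0.   79.4 -12. ] [187.3 548.3 373.9]$[0]: bad value
```

View pics/w1.png

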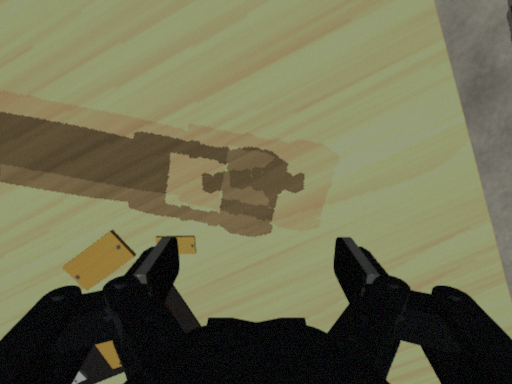

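The arm hasn't moved. This wrist view shows bench and shadow with the big brass plate at (98,260), because the row was refused. "hand" probably has to be in every row.

```bash
python3 -m crank '[{"x":0.175,"y":-0.37,"z":-0.055,"turn":22,"hand":-1},{"x":0.175,"y":-0.37,"z":-0.055,"turn":22,"hand":-1},{"x":0.175,"y":-0.37,"z":-0.055,"turn":22,"hand":-1},{"x":0.175,"y":-0.37,"z":-0.055,"turn":22,"hand":-1},{"x":0.175,"y":-0.37,"z":-0.055,"turn":22,"hand":-1},{"x":0.175,"y":-0.37,"z":-0.055,"turn":22,"hand":-1},{"x":0.175,"y":-0.37,"z":-0.055,"turn":22,"hand":-1},{"x":0.175,"y":-0.37,"z":-0.055,"turn":22,"hand":-1},{"x":0.175,"y":-0.37,"z":-0.055,"turn":22,"hand":-1},{"x":0.175,"y":-0.37,"z":-0.055,"turn":22,"hand":-1},{"x":0.175,"y":-0.37,"z":-0.055,"turn":22,"hand":-1},{"x":0.175,"y":-0.37,"z":-0.055,"turn":22,"hand":-1}]' 40
python3 - <<'E'
from h import *
from m2 import rect
s=snap('wrist','w2');h=cv2.cvtColor(s['img'],cv2.COLOR_RGB2HSV);H,S,V=h[...,0],h[...,1],h[...,2]
rect(s,((H>12)&(H<35)&(S>110)&(V>70)).astype(np.uint8),10,(120,0,400,384),'pl')
o=bot.observe();R=o['tool_rot'];print(o['time'],o['position'],np.degrees(np.arctan2(R[1,1],R[0,1])),o['joints'].round(1),s['extrinsics'][:3,3].round(1))
E
```

```text
time: 1.35
position: [428.2, 147.0, 201.3]
tool_rot: [[-0.997, 0.071, -0.0], [0.071, 0.997, 0.0], [0.0, 0.0, -1.0]]
force: [0.4, -0.0, 0.1]
width: 85.2
finger_force: 0.0
pl mean [279.5 224.2] rect [279.1 225.1] [ 53.4 106.5] 9.8 px 5614 depth z 8.6
1.4 [428.17027192 147.12755129 201.39586275] 85.9318667709368 [  3.6  -6.7 113.9   0.   72.8 -82.3] [354.8 152.5 319.8]
```

View pics/w2.png

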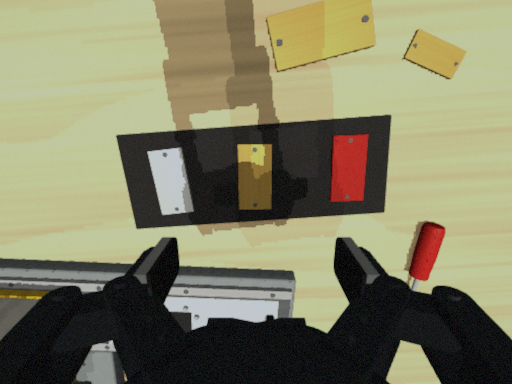

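The brass plate is at (255,177) in the wrist view, between the aluminium (170,181) and red (349,168) plates, and square to the jaws.

```bash
python3 - <<'E'
from h import *
from m2 import rect
s=load('w2');h=cv2.cvtColor(s['img'],cv2.COLOR_RGB2HSV);H,S,V=h[...,0],h[...,1],h[...,2]
rect(s,((H>12)&(H<35)&(S>110)&(V>70)).astype(np.uint8),10,(225,136,290,216),'pl')
E
```

```text
pl mean [427.6 145.3] rect [429.2 145.2] [40.2 80.5] 86.5 px 2182 depth z 10.7
```

```bash
python3 -m crank '[{"x":0.0005,"y":-0.0015,"z":-0.04,"turn":0,"hand":-0.25},{"x":0.0005,"y":-0.0015,"z":-0.08,"turn":0,"hand":-0.25},{"x":0.0005,"y":-0.0015,"z":-0.12,"turn":0,"hand":-0.25},{"x":0.0005,"y":-0.0015,"z":-0.15,"turn":0,"hand":-0.25},{"x":0.0005,"y":-0.0015,"z":-0.165,"turn":0,"hand":-0.25},{"x":0.0005,"y":-0.0015,"z":-0.165,"turn":0,"hand":-0.25},{"x":0.0005,"y":-0.0015,"z":-0.165,"turn":0,"hand":-0.25}]' 40
python3 - <<'E'
from h import *
s=snap('wrist','w3');C=cloud(s)
m=(C[...,2]<60)&(s['z_map']>0)
# finger tips: lowest cloud points of dark pixels near jaw
V=s['img'].max(-1)
for nm,sl in(('L',(slice(200,330),slice(100,190))),('R',(slice(200,330),slice(320,420)))):
    p=C[sl][V[sl]<50]; p=p[(abs(p[:,0]-429)<15)&(p[:,2]>6)];print(nm,len(p),np.percentile(p[:,2],[0,1,5]) if len(p) else '', p.mean(0) if len(p) else '')
print(bot.observe()['position'],bot.observe()['force'])
E
```

```text
time: 2.1
position: [429.3, 145.3, 36.8]
tool_rot: [[-0.997, 0.071, 0.0], [0.071, 0.997, 0.0], [-0.0, 0.0, -1.0]]
force: [-0.2, -0.4, -0.3]
width: 53.6
finger_force: 0.0
L 2852 [ 6.00134009  6.25281557 37.08107961] [421.01484691 102.68142295  67.15670024]
R 4628 [ 6.00450608  6.33056881 42.64889835] [424.32771983 190.2223891   69.13300394]
[430.01131603 145.17992011  37.47630571] [0.81413551 0.42429373 0.58641661]
```

View pics/w3.png

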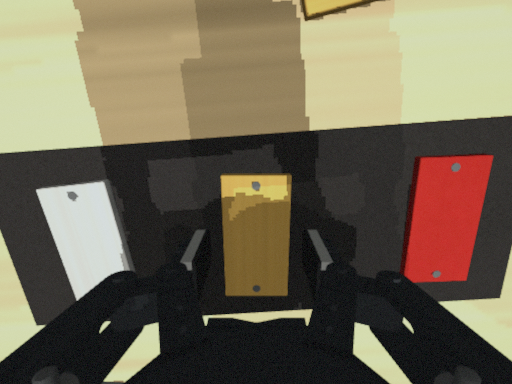

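The jaws (195,260) and (318,255) straddle the brass plate (256,237), still above it. I'll feel down for the mat.

```bash
python3 -m crank '[{"x":0,"y":0,"z":-0.004,"turn":0,"hand":-0.25},{"x":0,"y":0,"z":-0.006,"turn":0,"hand":-0.25},{"x":0,"y":0,"z":-0.007,"turn":0,"hand":-0.25},{"x":0,"y":0,"z":-0.007,"turn":0,"hand":-0.25}]'; python3 -m crank '[{"x":0,"y":0,"z":-0.002,"turn":0,"hand":-0.25},{"x":0,"y":0,"z":-0.003,"turn":0,"hand":-0.25},{"x":0,"y":0,"z":-0.003,"turn":0,"hand":-0.25}]'
```

```text
time: 2.55
position: [429.1, 144.5, 29.4]
tool_rot: [[-0.997, 0.073, 0.0], [0.073, 0.997, -0.0], [-0.0, 0.0, -1.0]]
force: [-0.2, -0.3, 0.9]
width: 53.0
finger_force: 0.0
time: 2.85
position: [429.0, 144.5, 26.1]
tool_rot: [[-0.997, 0.073, -0.0], [0.073, 0.997, -0.0], [0.0, -0.0, -1.0]]
force: [0.3, -1.1, 0.7]
width: 53.4
finger_force: 0.0
```

```bash
python3 -m crank '[{"x":0,"y":0,"z":-0.001,"turn":0,"hand":-0.25},{"x":0,"y":0,"z":-0.002,"turn":0,"hand":-0.25},{"x":0,"y":0,"z":-0.002,"turn":0,"hand":-0.25}]'; python3 -m crank '[{"x":0,"y":0,"z":0,"turn":0,"hand":0},{"x":0,"y":0,"z":0,"turn":0,"hand":0.1},{"x":0,"y":0,"z":0,"turn":0,"hand":0.2},{"x":0,"y":0,"z":0,"turn":0,"hand":0.3},{"x":0,"y":0,"z":0,"turn":0,"hand":0.3},{"x":0,"y":0,"z":0,"turn":0,"hand":0.3}]' 40
```

```text
time: 3.15
position: [429.3, 144.5, 25.3]
tool_rot: [[-0.997, 0.073, -0.001], [0.073, 0.997, -0.0], [0.001, -0.0, -1.0]]
force: [-5.8, -1.4, 12.9]
width: 53.2
finger_force: 6.4
time: 3.75
position: [431.8, 144.8, 27.7]
tool_rot: [[-0.997, 0.073, 0.004], [0.073, 0.997, 0.0], [-0.004, 0.0, -1.0]]
force: [-7.0, -0.6, 27.6]
width: 38.5
finger_force: 41.1
```

The tips touched the mat, so I'll regrip about 2 mm higher.

```bash
python3 -m crank '[{"x":0,"y":0,"z":0,"turn":0,"hand":-0.15},{"x":0,"y":0,"z":0.003,"turn":0,"hand":-0.15},{"x":0,"y":0,"z":0.0055,"turn":0,"hand":-0.15},{"x":0,"y":0,"z":0.0055,"turn":0,"hand":0.1},{"x":0,"y":0,"z":0.0055,"turn":0,"hand":0.3},{"x":0,"y":0,"z":0.0055,"turn":0,"hand":0.3},{"x":0,"y":0,"z":0.0055,"turn":0,"hand":0.3},{"x":0,"y":0,"z":0.0055,"turn":0,"hand":0.3}]' 40;  python3 -m crank '[{"x":0,"y":0,"z":0.02,"turn":0,"hand":0.3},{"x":0,"y":0,"z":0.06,"turn":0,"hand":0.3},{"x":0,"y":0,"z":0.11,"turn":0,"hand":0.3},{"x":0,"y":0,"z":0.11,"turn":0,"hand":0.3},{"x":0,"y":0,"z":0.11,"turn":0,"hand":0.3}]'; python3 - <<'E'
from h import *
s=snap('wrist','w4');b=snap('top','top2')
o=bot.observe();print(o['position'],o['force'],o['width'])
C=cloud(s);h=cv2.cvtColor(s['img'],cv2.COLOR_RGB2HSV);H,S,V=h[...,0],h[...,1],h[...,2]
m=((H>12)&(H<35)&(S>110)&(V>40)&(C[...,2]>60)).astype(np.uint8)
from m2 import rect
zz=np.median(C[m>0][:,2]);print(zz);rect(s,m,zz,(150,100,400,384),'pl')
E
```

```text
time: 4.55
position: [429.2, 144.5, 30.3]
tool_rot: [[-0.997, 0.073, -0.0], [0.073, 0.997, -0.0], [0.0, -0.0, -1.0]]
force: [-2.6, -0.6, 9.4]
width: 38.3
finger_force: 39.3
time: 5.05
position: [429.5, 144.5, 140.5]
tool_rot: [[-0.997, 0.073, 0.002], [0.073, 0.997, 0.0], [-0.002, 0.0, -1.0]]
force: [-0.5, 0.5, -2.0]
width: 38.0
finger_force: 41.0
[427.62831187 144.42571528 138.06121883] [ 0.3028904  -0.22785353 -1.88076564] 37.840089256732966
120.8210011752652
pl mean [425.6 145.1] rect [428.7 144.9] [40.  80.5] 85.8 px 8554 depth z 120.8
```

View pics/w4.png

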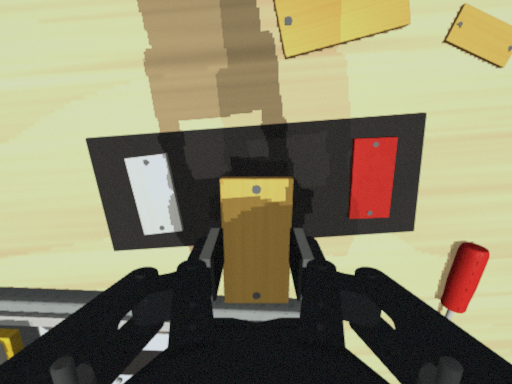

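The plate is held square and centred at (256,242). Next I'll turn it to the channel direction and hover ahead of the nest so the wrist camera sees it.

```bash
python3 -m crank '[{"x":0.05,"y":-0.02,"z":0.03,"turn":-8,"hand":0.3},{"x":0.09,"y":-0.05,"z":0.03,"turn":-16,"hand":0.3},{"x":0.12,"y":-0.08,"z":0.03,"turn":-24,"hand":0.3},{"x":0.15,"y":-0.11,"z":0.03,"turn":-32,"hand":0.3},{"x":0.173,"y":-0.14,"z":0.03,"turn":-40,"hand":0.3},{"x":0.173,"y":-0.16,"z":0.03,"turn":-48,"hand":0.3},{"x":0.173,"y":-0.18,"z":0.03,"turn":-56,"hand":0.3},{"x":0.173,"y":-0.188,"z":0.03,"turn":-64,"hand":0.3},{"x":0.173,"y":-0.188,"z":0.03,"turn":-72,"hand":0.3},{"x":0.173,"y":-0.188,"z":0.03,"turn":-80,"hand":0.3},{"x":0.173,"y":-0.188,"z":0.03,"turn":-88,"hand":0.3},{"x":0.173,"y":-0.188,"z":0.03,"turn":-91.8,"hand":0.3}]';python3 -m crank '[{"x":0,"y":0,"z":0,"turn":0,"hand":0.3},{"x":0,"y":0,"z":0,"turn":0,"hand":0.3},{"x":0,"y":0,"z":0,"turn":0,"hand":0.3}]'
python3 - <<'E'
from h import *
from m2 import rect
s=snap('wrist','w5');o=bot.observe();R=o['tool_rot'];print(o['position'],np.degrees(np.arctan2(R[1,1],R[0,1])),s['extrinsics'].round(2).tolist())
C=cloud(s);h=cv2.cvtColor(s['img'],cv2.COLOR_RGB2HSV);H,S,V=h[...,0],h[...,1],h[...,2]
m=((H>12)&(H<35)&(S>110)&(V>40)&(C[...,2]>100)).astype(np.uint8)
print(np.median(C[m>0][:,2]));rect(s,m,150,(150,100,400,384),'pl')
blk=((V<70)&(abs(C[...,2]-35)<8)).astype(np.uint8);rect(s,blk,35,(0,0,512,384),'nest')
blk=((V<70)&(abs(C[...,2]-69)<6)&(C[...,1]>100)).astype(np.uint8);rect(s,blk,70,(0,0,512,384),'tab')
E
```

```text
time: 6.35
position: [600.5, -43.1, 166.6]
tool_rot: [[0.109, 0.994, -0.005], [0.994, -0.109, 0.001], [0.001, -0.006, -1.0]]
force: [-0.5, 0.1, -2.0]
width: 38.2
finger_force: 41.0
time: 6.65
position: [601.6, -43.3, 168.7]
tool_rot: [[0.103, 0.995, -0.002], [0.995, -0.103, 0.0], [0.0, -0.002, -1.0]]
force: [0.3, -0.5, -1.6]
width: 37.8
finger_force: 41.0
[601.76866783 -43.3516115  169.04741681] -5.9193826130424325 [[0.99, 0.1, 0.03, 608.68], [-0.1, 0.95, 0.28, 29.47], [-0.0, -0.29, 0.96, 287.17], [0.0, 0.0, 0.0, 1.0]]
149.00059749593117
pl mean [601.3 -39.7] rect [600.9 -42.4] [79.3 39.3] 84.1 px 8432 depth z 149.0
nest mean [608.6  12.2] rect [608.8  10.6] [75.3 34.8] 83.1 px 3104 depth z 35.9
tab none
```

View pics/w5.png

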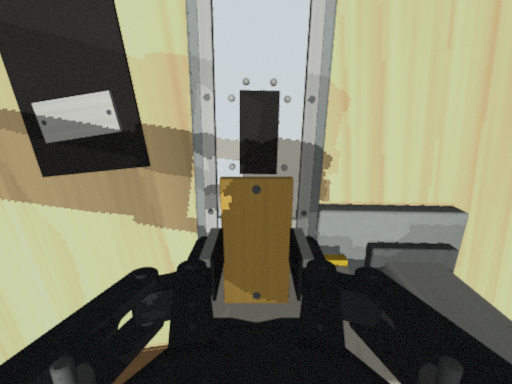

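The wrist view shows the nest patch at (259,132), with pins at (231,98), (288,99), (232,167) and (284,168) and end pins at (246,82) and (273,82). The held plate is at (256,240), parallel to the rails.

```bash
python3 - <<'E'
from h import *
s=load('w5');g=cv2.cvtColor(s['img'],cv2.COLOR_RGB2GRAY)
im=cv2.resize(s['img'][70:185,205:315,::-1],None,fx=5,fy=5,interpolation=2);cv2.imwrite('pics/c5.png',im)
pts=[(231,98),(288,99),(232,167),(284,168),(246,82),(273,82)]
P=[]
for u,v in pts:
    w=g[v-5:v+6,u-5:u+6].astype(float);w=np.clip(np.median(w)-8-w,0,None);yy,xx=np.mgrid[-5:6,-5:6]
    uu,vv=(u+(w*xx).sum()/w.sum(),v+(w*yy).sum()/w.sum()) if w.sum() else (u,v)
    p=ray(s,uu,vv,38);P.append(p[:2]);print(u,v,round(uu,1),round(vv,1),p.round(1),ray(s,u,v,38).round(1)[:2])
P=np.array(P);c=P[:4].mean(0);d=(P[0]+P[1]-P[2]-P[3])/2
print('c',c,'d',np.linalg.norm(d),np.degrees(np.arctan2(d[1],d[0])),'width',np.linalg.norm(P[0]-P[1]),np.linalg.norm(P[2]-P[3]),'end',np.linalg.norm((P[4]+P[5])/2-c))
# rail inner edges: gradient along rows
R=[]
for v in range(5,75,5):
    row=cv2.GaussianBlur(g,(3,3),0)[v].astype(int);R.append((v,[u for u in range(190,335) if abs(row[u+1]-row[u-1])>40]))
for r in R[::3]:print(r)
E
```

```text
231 98 231.5 98.2 [587.9  44.2  38. ] [587.5  44.4]
288 99 286.8 99.1 [636.7  38.3  38. ] [637.8  38.3]
232 167 232.0 166.2 [580.4 -16.6  38. ] [580.3 -17.4]
284 168 283.8 167.2 [629.5 -22.7  38. ] [629.7 -23.5]
246 82 245.7 81.9 [602.   56.3  38. ] [602.2  56.1]
273 82 273.0 82.4 [625.7  53.3  38. ] [625.7  53.7]
c [608.62799021  10.8075286 ] d 61.358974016726904 83.11364033304228 width 49.22482330232707 49.44138170482391 end 44.30431914725269
(5, [209, 210, 212, 213, 309, 311, 312])
(20, [210, 211, 213, 214, 307, 308, 309, 310, 311])
(35, [210, 211, 213, 214, 307, 308, 310, 334])
(50, [211, 213, 214, 306, 309])
(65, [211, 212, 214, 215, 305, 308, 331])
```

View pics/c5.png

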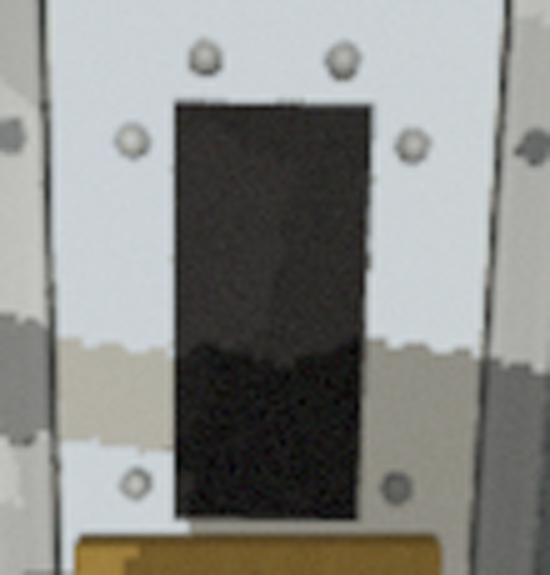

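The pins check out (49.3 wide, 61.4 apart, end row 44.3): nest centre (608.6,10.8), axis 83.1°. I'll move over it and stop about 10 mm above the pins.

```bash
python3 -m crank '[{"x":0.003,"y":0.03,"z":0,"turn":-0.9,"hand":0.3},{"x":0.0068,"y":0.0542,"z":-0.02,"turn":-0.9,"hand":0.3},{"x":0.0068,"y":0.0542,"z":-0.05,"turn":-0.9,"hand":0.3},{"x":0.0068,"y":0.0542,"z":-0.08,"turn":-0.9,"hand":0.3},{"x":0.0068,"y":0.0542,"z":-0.093,"turn":-0.9,"hand":0.3},{"x":0.0068,"y":0.0542,"z":-0.093,"turn":-0.9,"hand":0.3},{"x":0.0068,"y":0.0542,"z":-0.093,"turn":-0.9,"hand":0.3},{"x":0.0068,"y":0.0542,"z":-0.093,"turn":-0.9,"hand":0.3}]'
python3 - <<'E'
from h import *
from m2 import rect
s=snap('wrist','w6');o=bot.observe();R=o['tool_rot'];print(o['position'],np.degrees(np.arctan2(R[1,1],R[0,1])))
C=cloud(s);h=cv2.cvtColor(s['img'],cv2.COLOR_RGB2HSV);H,S,V=h[...,0],h[...,1],h[...,2]
m=((H>12)&(H<35)&(S>110)&(V>40)&(C[...,2]>45)).astype(np.uint8)
z=np.median(C[m>0][:,2]);print(z);rect(s,m,z,(150,100,400,384),'pl')
cv2.imwrite('pics/c6.png',cv2.resize(s['img'][130:330,170:350,::-1],None,fx=3,fy=3,interpolation=2))
E
```

```text
time: 7.5
position: [610.5, 10.3, 79.0]
tool_rot: [[0.12, 0.993, 0.004], [0.993, -0.12, -0.001], [-0.0, 0.004, -1.0]]
force: [-0.9, 0.6, -1.0]
width: 37.6
finger_force: 41.0
[610.43000279  10.29215386  78.92361243] -6.883821605751736
59.201021291057955
pl mean [610.3  13.8] rect [610.   10.9] [80.5 39.3] 83.0 px 8459 depth z 59.2
```

View pics/c6.png

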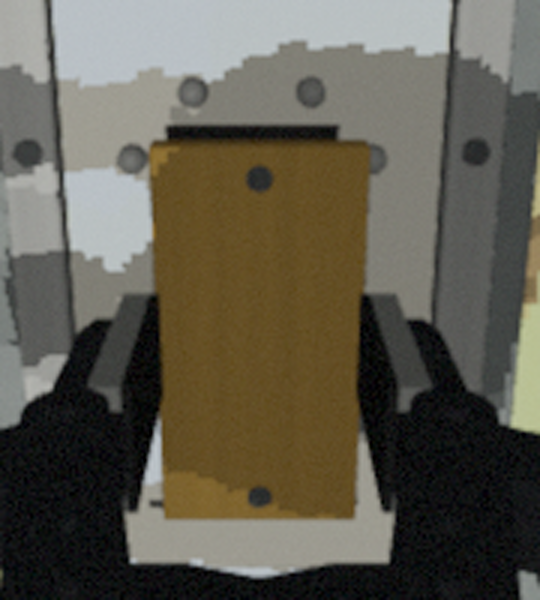

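The held plate sits over the nest, with the end pins at crop (193,91) and (311,91) and the side pins at (132,157) and (375,157). It looks about 1 to 2 mm too far to the right, so I'll compute the offset from these pins.

```bash
python3 - <<'E'
from h import *
s=load('w6');f=lambda a,b:ray(s,170+a/3,130+b/3,38)[:2]
e=(f(193,91)+f(311,91))/2;m=(f(132,157)+f(375,157))/2;d=np.array([np.cos(np.radians(83.1)),np.sin(np.radians(83.1))])
print(e,m,np.linalg.norm(f(132,157)-f(375,157)),'centre by end',e-44.5*d,'by side',m-31*d)
print('plate far edge mid', ray(s,170+260/3,130+142/3,59.2)[:2]-40*d)
E
```

```text
[614.21200059  55.68607451] [612.83976387  41.96394748] 50.36827985866116 centre by end [608.86591126  11.50837279] by side [609.11552187  11.18846988]
plate far edge mid [610.21705957  10.33251575]
```

```bash
python3 -m crank '[{"x":-0.0011,"y":0.0005,"z":-0.005,"turn":0,"hand":0.3},{"x":-0.0011,"y":0.0005,"z":-0.009,"turn":0,"hand":0.3},{"x":-0.0011,"y":0.0005,"z":-0.011,"turn":0,"hand":0.3},{"x":-0.0011,"y":0.0005,"z":-0.011,"turn":0,"hand":0.3},{"x":-0.0011,"y":0.0005,"z":-0.011,"turn":0,"hand":0.3}]';python3 -m crank '[{"x":0,"y":0,"z":-0.001,"turn":0,"hand":0.3},{"x":0,"y":0,"z":-0.002,"turn":0,"hand":0.3},{"x":0,"y":0,"z":-0.003,"turn":0,"hand":0.3},{"x":0,"y":0,"z":-0.004,"turn":0,"hand":0.3},{"x":0,"y":0,"z":-0.004,"turn":0,"hand":0.3}]'
```

```text
time: 8.05
position: [607.8, 11.2, 65.7]
tool_rot: [[0.12, 0.993, -0.0], [0.993, -0.12, 0.0], [0.0, -0.0, -1.0]]
force: [0.5, 0.3, -1.8]
width: 38.2
finger_force: 41.0
time: 8.55
position: [607.7, 11.2, 61.6]
tool_rot: [[0.12, 0.993, -0.0], [0.993, -0.12, 0.0], [0.0, -0.0, -1.0]]
force: [-0.4, 0.4, -2.0]
width: 38.1
finger_force: 41.0
```

```bash
python3 -m crank '[{"x":0.0009,"y":0,"z":0,"turn":0,"hand":0.3},{"x":0.0009,"y":0,"z":-0.001,"turn":0,"hand":0.3},{"x":0.0009,"y":0,"z":-0.0015,"turn":0,"hand":0.3},{"x":0.0009,"y":0,"z":-0.0015,"turn":0,"hand":0.3}]'
```

```text
time: 8.95
position: [609.1, 11.2, 61.4]
tool_rot: [[0.12, 0.993, 0.0], [0.993, -0.12, -0.0], [-0.0, 0.0, -1.0]]
force: [-2.7, 0.2, 5.2]
width: 37.8
finger_force: 41.8
```

Contact came at 61.4, where expected. I'll release, lift and check the plate's height and pose.

```bash
python3 -m crank '[{"x":0,"y":0,"z":0.001,"turn":0,"hand":0},{"x":0,"y":0,"z":0.0015,"turn":0,"hand":-0.2},{"x":0,"y":0,"z":0.0015,"turn":0,"hand":-0.25},{"x":0,"y":0,"z":0.0015,"turn":0,"hand":-0.25},{"x":0,"y":0,"z":0.01,"turn":0,"hand":-0.25},{"x":0,"y":0,"z":0.04,"turn":0,"hand":-0.25},{"x":0,"y":0,"z":0.09,"turn":0,"hand":-0.25},{"x":0,"y":0,"z":0.09,"turn":0,"hand":-0.25},{"x":0,"y":0,"z":0.09,"turn":0,"hand":-0.25},{"x":0,"y":0,"z":0.09,"turn":0,"hand":-0.25}]'
python3 - <<'E'
from h import *
from m2 import rect
s=snap('wrist','w7');C=cloud(s);h=cv2.cvtColor(s['img'],cv2.COLOR_RGB2HSV);H,S,V=h[...,0],h[...,1],h[...,2]
m=((H>12)&(H<35)&(S>110)&(V>40)&(C[...,2]>30)&(C[...,2]<60)).astype(np.uint8)
rect(s,m,41,(150,60,400,384),'pl')
P=C[m>0];c=P[abs(P[:,:2]-[608.8,11]).max(1)<45];A=np.c_[c[:,:2]-[608.8,11],np.ones(len(c))];k=np.linalg.lstsq(A,c[:,2],rcond=None)[0];print('plane tilt deg',np.degrees(k[:2]),'z',k[2],len(c))
m=((V<70)&(abs(C[...,2]-69)<6)&(C[...,1]>110)).astype(np.uint8);rect(s,m,70,(0,0,512,384),'tab')
t=snap('top','top3');h=cv2.cvtColor(t['img'],cv2.COLOR_RGB2HSV);H,S,V=h[...,0],h[...,1],h[...,2]
rect(t,(V<60).astype(np.uint8),70,(183,100,200,130),'tab top')
E
```

```text
time: 9.95
position: [608.0, 11.3, 149.4]
tool_rot: [[0.12, 0.993, -0.002], [0.993, -0.12, 0.0], [0.0, -0.002, -1.0]]
force: [-0.1, 0.3, -0.9]
width: 53.3
finger_force: 0.0
pl mean [608.7  12.8] rect [608.4  10.9] [79.4 39.1] 83.1 px 3635 depth z 41.7
plane tilt deg [-0.03670363  0.03455707] z 41.72431789230361 3635
tab mean [625.9 148.1] rect [625.2 147.7] [10.1 39.3] 83.1 px 986 depth z 70.3
tab top mean [621.6 149.5] rect [620.7 149.9] [39.9 13.9] 0.4 px 105 depth z 69.1
```

The plate is seated: flat, z 41 after the depth bias, centred and at 83.1°. Next I'll close the fingers and drop in behind the tab.

```bash
python3 -m crank '[{"x":0.006,"y":0.05,"z":0,"turn":0,"hand":1},{"x":0.012,"y":0.1,"z":0,"turn":0,"hand":1},{"x":0.0205,"y":0.145,"z":0,"turn":0,"hand":1},{"x":0.0205,"y":0.167,"z":0,"turn":0,"hand":1},{"x":0.0205,"y":0.167,"z":0,"turn":0,"hand":1},{"x":0.0205,"y":0.167,"z":-0.02,"turn":0,"hand":1},{"x":0.0205,"y":0.167,"z":-0.05,"turn":0,"hand":1},{"x":0.0205,"y":0.167,"z":-0.079,"turn":0,"hand":1},{"x":0.0205,"y":0.167,"z":-0.079,"turn":0,"hand":1},{"x":0.0205,"y":0.167,"z":-0.079,"turn":0,"hand":1}]' 20
python3 -m crank '[{"x":-0.0004,"y":-0.003,"z":0,"turn":0,"hand":1},{"x":-0.0007,"y":-0.006,"z":0,"turn":0,"hand":1},{"x":-0.001,"y":-0.008,"z":0,"turn":0,"hand":1},{"x":-0.001,"y":-0.008,"z":0,"turn":0,"hand":1}]'
```

```text
time: 11.05
position: [628.6, 177.3, 70.7]
tool_rot: [[0.121, 0.993, -0.002], [0.993, -0.121, -0.0], [-0.001, -0.002, -1.0]]
force: [0.2, 1.0, 0.5]
width: 0.3
finger_force: 0.0
time: 11.45
position: [628.7, 169.8, 72.2]
tool_rot: [[0.12, 0.993, 0.001], [0.993, -0.12, 0.0], [0.0, 0.001, -1.0]]
force: [0.0, 0.6, -1.1]
width: -0.2
finger_force: 0.0
```

```bash
python3 -m crank '[{"x":-0.0002,"y":-0.002,"z":0,"turn":0,"hand":1},{"x":-0.0005,"y":-0.004,"z":0,"turn":0,"hand":1},{"x":-0.0007,"y":-0.006,"z":0,"turn":0,"hand":1},{"x":-0.001,"y":-0.008,"z":0,"turn":0,"hand":1},{"x":-0.0012,"y":-0.010,"z":0,"turn":0,"hand":1},{"x":-0.0014,"y":-0.012,"z":0,"turn":0,"hand":1}]'
python3 - <<'E'
from h import *
t=load('top3');h=cv2.cvtColor(t['img'],cv2.COLOR_RGB2HSV);H,S,V=h[...,0],h[...,1],h[...,2]
from m2 import rect
for z in(80,90): rect(t,(((H<8)|(H>172))&(S>120)).astype(np.uint8),z,(350,120,370,145),'knob')
E
```

```text
time: 12.05
position: [626.8, 158.5, 71.4]
tool_rot: [[0.12, 0.993, 0.0], [0.993, -0.12, 0.001], [0.001, 0.0, -1.0]]
force: [1.3, 2.8, -0.2]
width: -0.2
finger_force: 1.9
knob mean [ 579.2 -242.8] rect [ 578.6 -243.1] [14.1 16.6] 89.4 px 46 depth z 90.3
knob mean [ 577.3 -240.2] rect [ 576.7 -240.5] [13.9 16.4] 89.4 px 46 depth z 90.3
```

Contact made at about 3 N. Pushing on.

```bash
python3 -m crank '[{"x":-0.0006,"y":-0.005,"z":0,"turn":0,"hand":1},{"x":-0.0012,"y":-0.01,"z":0,"turn":0,"hand":1},{"x":-0.0018,"y":-0.015,"z":0,"turn":0,"hand":1},{"x":-0.0024,"y":-0.02,"z":0,"turn":0,"hand":1},{"x":-0.003,"y":-0.025,"z":0,"turn":0,"hand":1},{"x":-0.0036,"y":-0.03,"z":0,"turn":0,"hand":1},{"x":-0.0042,"y":-0.035,"z":0,"turn":0,"hand":1},{"x":-0.0048,"y":-0.04,"z":0,"turn":0,"hand":1},{"x":-0.0052,"y":-0.043,"z":0,"turn":0,"hand":1},{"x":-0.0054,"y":-0.045,"z":0,"turn":0,"hand":1},{"x":-0.0054,"y":-0.045,"z":0,"turn":0,"hand":1}]'
python3 - <<'E'
from h import *
from m2 import rect
print(bot.observe()['position'],bot.observe()['force'])
s=snap('wrist','w8');C=cloud(s);h=cv2.cvtColor(s['img'],cv2.COLOR_RGB2HSV);H,S,V=h[...,0],h[...,1],h[...,2]
t=snap('top','top4');h=cv2.cvtColor(t['img'],cv2.COLOR_RGB2HSV);H,S,V=h[...,0],h[...,1],h[...,2]
m=((H>12)&(H<35)&(S>110)&(V>90)).astype(np.uint8)
rect(t,m,41,(225,100,296,150),'plate top')
E
```

```text
time: 13.15
position: [621.4, 112.7, 71.3]
tool_rot: [[0.12, 0.993, -0.0], [0.993, -0.12, -0.001], [-0.001, -0.0, -1.0]]
force: [0.3, 2.1, -0.2]
width: -0.2
finger_force: 0.8
[621.40344458 112.70819869  71.3202585 ] [ 0.25359204  2.05606771 -0.18598571]
plate top mean [601.5 -41.8] rect [601.4 -41.6] [77.5 37.3] 83.2 px 485 depth z 41.4
```

```bash
python3 -m crank '[{"x":-0.0006,"y":-0.005,"z":0,"turn":0,"hand":1},{"x":-0.0012,"y":-0.01,"z":0,"turn":0,"hand":1},{"x":-0.0019,"y":-0.016,"z":0,"turn":0,"hand":1},{"x":-0.0026,"y":-0.022,"z":0,"turn":0,"hand":1},{"x":-0.0034,"y":-0.028,"z":0,"turn":0,"hand":1},{"x":-0.0041,"y":-0.034,"z":0,"turn":0,"hand":1},{"x":-0.0048,"y":-0.04,"z":0,"turn":0,"hand":1},{"x":-0.0055,"y":-0.046,"z":0,"turn":0,"hand":1},{"x":-0.0061,"y":-0.051,"z":0,"turn":0,"hand":1},{"x":-0.0066,"y":-0.055,"z":0,"turn":0,"hand":1},{"x":-0.0068,"y":-0.057,"z":0,"turn":0,"hand":1},{"x":-0.007,"y":-0.058,"z":0,"turn":0,"hand":1}]'
python3 -m crank '[{"x":-0.0003,"y":-0.002,"z":0,"turn":0,"hand":1},{"x":-0.0005,"y":-0.004,"z":0,"turn":0,"hand":1},{"x":-0.0007,"y":-0.006,"z":0,"turn":0,"hand":1},{"x":-0.001,"y":-0.008,"z":0,"turn":0,"hand":1},{"x":-0.0012,"y":-0.01,"z":0,"turn":0,"hand":1}]'
```

```text
time: 14.45
position: [614.4, 55.0, 71.3]
tool_rot: [[0.12, 0.993, -0.0], [0.993, -0.12, 0.0], [0.0, -0.0, -1.0]]
force: [0.4, 4.4, 1.4]
width: -0.2
finger_force: 2.0
time: 14.95
position: [613.2, 45.1, 71.2]
tool_rot: [[0.12, 0.993, -0.0], [0.993, -0.12, -0.0], [-0.0, -0.0, -1.0]]
force: [0.7, 3.4, 0.2]
width: -0.1
finger_force: 2.0
```

```bash
python3 -m crank '[{"x":-0.0002,"y":-0.002,"z":0,"turn":0,"hand":1},{"x":-0.0005,"y":-0.004,"z":0,"turn":0,"hand":1},{"x":-0.0007,"y":-0.006,"z":0,"turn":0,"hand":1},{"x":-0.001,"y":-0.008,"z":0,"turn":0,"hand":1}]' | egrep 'pos|^force'
python3 -m crank '[{"x":-0.0002,"y":-0.002,"z":0,"turn":0,"hand":1},{"x":-0.0005,"y":-0.004,"z":0,"turn":0,"hand":1}]' | egrep 'pos|^force'
python3 -m crank '[{"x":-0.0002,"y":-0.002,"z":0,"turn":0,"hand":1},{"x":-0.0005,"y":-0.004,"z":0,"turn":0,"hand":1}]' | egrep 'pos|^force'
python3 -m crank '[{"x":-0.0002,"y":-0.002,"z":0,"turn":0,"hand":1},{"x":-0.0005,"y":-0.004,"z":0,"turn":0,"hand":1}]' | egrep 'pos|^force'
python3 -m crank '[{"x":-0.0002,"y":-0.002,"z":0,"turn":0,"hand":1},{"x":-0.0005,"y":-0.004,"z":0,"turn":0,"hand":1}]' | egrep 'pos|^force'
```

```text
position: [612.2, 37.0, 71.3]
force: [-0.1, 4.2, 0.5]
position: [611.7, 33.0, 71.3]
force: [0.2, 4.2, 1.1]
position: [611.2, 29.0, 71.3]
force: [0.0, 4.4, 0.1]
position: [610.8, 26.0, 71.3]
force: [1.3, 8.4, -0.3]
position: [610.2, 22.4, 71.3]
force: [0.6, 9.5, -0.0]
```

The force rises at y≈27, so the ramp is under the plunger. The latch should come near y≈-8.

```bash
for i in 1; do python3 -m crank '[{"x":-0.0002,"y":-0.002,"z":0,"turn":0,"hand":1},{"x":-0.0004,"y":-0.003,"z":0,"turn":0,"hand":1}]' | egrep 'pos|^force'
python3 -m crank '[{"x":-0.0002,"y":-0.002,"z":0,"turn":0,"hand":1},{"x":-0.0005,"y":-0.004,"z":0,"turn":0,"hand":1}]' | egrep 'pos|^force'
python3 -m crank '[{"x":-0.0002,"y":-0.002,"z":0,"turn":0,"hand":1},{"x":-0.0005,"y":-0.004,"z":0,"turn":0,"hand":1}]' | egrep 'pos|^force'
python3 -m crank '[{"x":-0.0002,"y":-0.002,"z":0,"turn":0,"hand":1},{"x":-0.0005,"y":-0.004,"z":0,"turn":0,"hand":1}]' | egrep 'pos|^force'
python3 -m crank '[{"x":-0.0002,"y":-0.002,"z":0,"turn":0,"hand":1},{"x":-0.0005,"y":-0.004,"z":0,"turn":0,"hand":1}]' | egrep 'pos|^force'; done
```

```text
position: [609.8, 19.5, 71.3]
force: [1.8, 8.9, -0.2]
position: [609.3, 15.4, 71.3]
force: [1.8, 8.1, 0.8]
position: [608.8, 11.2, 71.3]
force: [1.4, 7.5, -0.3]
position: [608.3, 7.1, 71.3]
force: [1.3, 7.9, -0.1]
position: [607.8, 3.2, 71.3]
force: [1.6, 7.0, 1.3]
```

```bash
python3 -m crank '[{"x":-0.0001,"y":-0.001,"z":0,"turn":0,"hand":1},{"x":-0.0002,"y":-0.002,"z":0,"turn":0,"hand":1},{"x":-0.0004,"y":-0.003,"z":0,"turn":0,"hand":1}]' | egrep 'pos|^force'
python3 -m crank '[{"x":-0.0001,"y":-0.001,"z":0,"turn":0,"hand":1},{"x":-0.0002,"y":-0.002,"z":0,"turn":0,"hand":1}]' | egrep 'pos|^force'
python3 -m crank '[{"x":-0.0001,"y":-0.001,"z":0,"turn":0,"hand":1},{"x":-0.0002,"y":-0.002,"z":0,"turn":0,"hand":1}]' | egrep 'pos|^force'
python3 -m crank '[{"x":-0.0001,"y":-0.001,"z":0,"turn":0,"hand":1}]' | egrep 'pos|^force'
python3 -m crank '[{"x":-0.0001,"y":-0.001,"z":0,"turn":0,"hand":1}]' | egrep 'pos|^force'
```

```text
position: [607.4, -0.1, 71.3]
force: [0.6, 6.7, 0.8]
position: [607.1, -2.6, 71.3]
force: [0.5, 3.8, 1.5]
position: [607.0, -4.0, 71.3]
force: [1.0, 8.4, 0.8]
position: [606.9, -4.5, 71.3]
force: [1.3, 10.7, 0.0]
position: [606.9, -5.1, 71.3]
force: [2.1, 12.0, 1.7]
```

The force dropped at y≈-2.6, then rose at about 3 N/mm, which is the buffer. I'll back off and check that it holds.

```bash
python3 -m crank '[{"x":0.0001,"y":0.001,"z":0,"turn":0,"hand":1}]' | egrep 'pos|^force'; python3 -m crank '[{"x":0.0002,"y":0.001,"z":0,"turn":0,"hand":1},{"x":0.0012,"y":0.01,"z":0,"turn":0,"hand":1},{"x":0.003,"y":0.025,"z":0,"turn":0,"hand":1},{"x":0.005,"y":0.04,"z":0.03,"turn":0,"hand":1},{"x":0.006,"y":0.05,"z":0.08,"turn":0,"hand":1},{"x":0.008,"y":0.07,"z":0.12,"turn":0,"hand":1},{"x":0.008,"y":0.07,"z":0.12,"turn":0,"hand":1},{"x":0.008,"y":0.07,"z":0.12,"turn":0,"hand":1}]' | egrep 'time|pos|^force'
cat > chk.py <<'E'
from h import *
from m2 import rect
t=snap('top','top5');h=cv2.cvtColor(t['img'],cv2.COLOR_RGB2HSV);H,S,V=h[...,0],h[...,1],h[...,2]
red=(((H<8)|(H>172))&(S>120)).astype(np.uint8)
C=cloud(t)
for n in('top3','top5'):
    q=load(n);hh=cv2.cvtColor(q['img'],cv2.COLOR_RGB2HSV);r=(((hh[...,0]<8)|(hh[...,0]>172))&(hh[...,1]>120)).astype(np.uint8)
    rect(q,r,90,(350,120,370,145),'knob '+n);CC=cloud(q)[120:145,350:370][r[120:145,350:370]>0];print(np.percentile(CC[:,2],[10,50,90]).round(1))
m=((C[...,2]>60)&(C[...,2]<80)&(V<90)).astype(np.uint8);rect(t,m,70,(215,95,290,145),'tab top')
for k,bx,mm in(('red',(130,170,165,225),red),('driver',(95,130,120,170),red)):rect(t,mm,8,bx,k)
s=load('top1');h=cv2.cvtColor(s['img'],cv2.COLOR_RGB2HSV);H,S,V=h[...,0],h[...,1],h[...,2];red=(((H<8)|(H>172))&(S>120)).astype(np.uint8)
for k,bx,mm in(('red0',(130,170,165,225),red),('driver0',(95,130,120,170),red)):rect(s,mm,8,bx,k)
w=snap('wrist','w9');C=cloud(w);h=cv2.cvtColor(w['img'],cv2.COLOR_RGB2HSV)
m=((h[...,2]<70)&(abs(C[...,2]-69)<6)).astype(np.uint8);rect(w,m,70,(0,0,512,384),'tab wrist')
d=cv2.absdiff(load('top1')['img'],t['img']).max(-1);vv,uu=np.where(d[170:225,120:265]>60);print('mat diff',len(vv))
vv,uu=np.where(d[170:225,220:265]>60);print('al diff',len(vv));print('carton diff',(d[165:230,350:440]>60).sum())
E
python3 chk.py
```

```text
position: [606.9, -5.1, 71.3]
force: [0.7, 3.7, 1.2]
time: 18.95
position: [615.6, 65.0, 192.5]
force: [0.6, 0.0, 0.4]
knob top3 mean [ 577.3 -240.2] rect [ 576.7 -240.5] [13.9 16.4] 89.4 px 46 depth z 90.3
[87.4 90.3 93.5]
knob top5 mean [ 577.5 -238.8] rect [ 576.7 -239.3] [11.6 16.3] 89.4 px 36 depth z 90.6
[88.2 90.6 94. ]
tab top mean [603.3 -19. ] rect [603.2 -19. ] [ 8.1 40.1] 82.9 px 60 depth z 69.7
red mean [431.4 268.2] rect [428.7 271.4] [31.3 89.2] 76.6 px 370 depth z 9.9
driver mean [541.8 361. ] rect [542.4 360.6] [23.7 73.7] 78.5 px 283 depth z 24.3
red0 mean [426.2 258.3] rect [426.8 258.5] [47.1 85.9] 88.4 px 674 depth z 10.1
driver0 mean [541.5 361.2] rect [542.5 361. ] [24.8 73.6] 79.7 px 288 depth z 23.7
tab wrist none
mat diff 3532
al diff 580
carton diff 0
```

The knob height reads unchanged (90.6 vs 90.3; riding on the land would be +6). I'll move the arm clear and repeat the checks without its shadow.

```bash
python3 -m crank '[{"x":-0.03,"y":0.04,"z":0.03,"turn":0,"hand":1},{"x":-0.07,"y":0.08,"z":0.05,"turn":0,"hand":1},{"x":-0.11,"y":0.12,"z":0.06,"turn":0,"hand":1},{"x":-0.15,"y":0.16,"z":0.06,"turn":0,"hand":1},{"x":-0.19,"y":0.2,"z":0.06,"turn":0,"hand":1},{"x":-0.23,"y":0.24,"z":0.06,"turn":0,"hand":1},{"x":-0.27,"y":0.29,"z":0.06,"turn":0,"hand":1},{"x":-0.30,"y":0.34,"z":0.06,"turn":0,"hand":1},{"x":-0.33,"y":0.39,"z":0.06,"turn":0,"hand":1},{"x":-0.35,"y":0.44,"z":0.06,"turn":0,"hand":1},{"x":-0.35,"y":0.44,"z":0.06,"turn":0,"hand":1}]' | egrep 'time|pos|^force'
python3 - <<'E'
from h import *
from m2 import rect
def red(s):
    h=cv2.cvtColor(s['img'],cv2.COLOR_RGB2HSV);return (((h[...,0]<8)|(h[...,0]>172))&(h[...,1]>120)).astype(np.uint8)
a=load('top1');a3=load('top3');T=[snap('top') for _ in range(5)];t=T[0];np.savez('/tmp/topf.npz',**t)
m=np.zeros((384,512),bool);m[120:145,350:370]=1;m&=(red(a)>0)&(red(t)>0)
z=np.mean([q['z_map'] for q in T],0);print('knob rise',np.median((a['z_map']+a3['z_map'])[m]/2-z[m]),m.sum())
for n,s in(('0',a),('f',t)):
    r=red(s);h=cv2.cvtColor(s['img'],cv2.COLOR_RGB2HSV)
    rect(s,r,10,(130,170,165,225),'redpl'+n);rect(s,r,8,(95,130,120,170),'driver'+n)
    rect(s,((h[...,2]>110)&(h[...,1]<60)).astype(np.uint8),10,(222,178,250,220),'al'+n)
C=cloud(t);m=((C[...,2]>60)&(C[...,2]<80)&(t['img'].max(-1)<90)).astype(np.uint8);rect(t,m,70,(215,95,290,145),'tab f')
C=cloud(a);m=((C[...,2]>60)&(C[...,2]<80)&(a['img'].max(-1)<90)).astype(np.uint8);rect(a,m,70,(180,95,215,145),'tab 0')
d=cv2.absdiff(a['img'],t['img']).max(-1);print('carton diff',(d[165:230,350:440]>60).sum())
E
```

```text
time: 20.15
position: [276.4, 480.6, 249.1]
force: [1.3, -0.0, 0.8]
knob rise 0.047088623 36
redpl0 mean [426.2 257.8] rect [426.7 258. ] [47.  85.7] 88.4 px 674 depth z 10.1
driver0 mean [541.5 361.2] rect [542.5 361. ] [24.8 73.6] 79.7 px 288 depth z 23.7
al0 mean [427.   44.1] rect [427.1  44.1] [76.2 39.2] 0.1 px 513 depth z 10.7
redplf mean [426.1 258. ] rect [425.8 258.4] [47.4 88. ] 87.7 px 675 depth z 9.9
driverf mean [541.6 361.2] rect [542.5 360.9] [24.2 73.7] 78.5 px 289 depth z 24.0
alf mean [427.   44.3] rect [426.7  44.5] [78.8 40.4] 2.7 px 522 depth z 10.4
tab f mean [602.2 -18.8] rect [602.8 -18.8] [ 8.3 40.4] 83.6 px 62 depth z 69.6
tab 0 mean [623.1 148.6] rect [623.  148.5] [11.2 40.5] 83.4 px 84 depth z 69.6
carton diff 0
```

```bash
python3 -c "from workcell import bot; print(bot.sign_off())"
```

```text
the job is handed in; nothing more can be done
None
```

The brass plate is lying flat in the nest, and I pushed the shuttle home about 169 mm by its tab until the plunger dropped into the groove. The push force read at most about 12 N and the robot took about 20 s. The camera shows the knob back at its down height and the other plates, screwdriver and carton where they were. The job is handed in.

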